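Change the layer: take the last drawer knob, clear the emptied tray, start the next

ROBOT

A 6-joint arm with a two-finger parallel gripper is mounted at the origin on the work surface; the furniture and walls round the work are solid. World frame = base frame: x ahead of the robot, y to its left, z up, the work surface at z = 0. Lengths are in mm, angles in degrees, forces in N, time in s.
With the tool pointing down it reaches from about 300 to 850 mm from the base axis. Payload 4.2 kg.
Tool frame: the origin (TCP) lies on the centre line of the jaws, within the pads' length; the fingertips stand 14 mm ahead of it and the grasp point (between the pads) lies 5 mm behind it; z points along the fingers, y is the line along which they close (so a half turn about z gives the same grasp; the last joint's range is limited). The gripper opens to 91 mm and grips with 3 to 60 N. Pads are 32 mm wide; open, the fingers measure 118 mm over their backs; the gripper's body (76 mm by 178 mm) begins 60 mm behind the grasp point.
Start: joints at [72.078, 18.312, 89.639, -0, 72.044, -1.146], TCP at [165.966, 550.542, 227.976] pointing down, gripper open.
Joint ranges: [-177.97, 177.97], [-48.28, 115.42], [12.27, 149.76], [-77.06, 257.06], [2.81, 150.46], [-146.56, 146.56]. Speed limits (degrees/s): [147.25, 147.25, 180, 180, 180, 180].

INTERFACE

Orientations are given as [roll, pitch, yaw] about the fixed x, y, z axes, in that order (R = Rz(yaw) Ry(pitch) Rx(roll)).
In Python, from workcell import env gives the robot as it stands.
- The arm moves only by the tool arm_command, never from a script. Its argument "motion" is a list of rows, each an object with "offset": the shift along the tool's x, y, z in m, a list of three; "spin": the turn about the tool's z in rad. In form: [{"offset": [tx, ty, tz], "spin": spin}, ...]. A call has 1 to 5 rows; each row shifts and turns the commanded pose from where the row before left it, along the tool's axes as they then stand; what a row does not reach is not made up. A row lasts 1/8 s, in which the tool goes at most 62.5 mm and 10.7 degrees, less where a joint would pass 70% of its speed; a pose out of reach is approached as far as the arm can. A call with a gripper value outside its range is refused whole. "jaw" is the finger opening in m, from 0 to 0.0912, set as the call begins (left out, the last holds). The fingers move at their own pace and stop on an object; "newtons" is the grip in N (left out, the last holds). Time passes only in rows, so rows that do not move let the fingers close. It gives the time, the measured TCP pose, the force, the opening and the grip force at its end, in the units of the state.
- env.state(): the state, without advancing time (a new reading comes with each control period).
- env.grab_frame(name): name is "scene" or "side" or "wrist"; returns (picture, depth): 400x640x3 uint8, blue, green, red; 400x640 float32, mm along the optical axis (not along the pixel's ray), 0 where there is no reading.
- env.camera_model(name): a dict with "fx", "fy", "cx", "cy" (pixels), "eye" and "rotation" of the camera in the world; the wrist camera has in their place "hand_eye" (4x4, takes a point from camera to tool coordinates, whose origin is the TCP and whose axes are the flange's). Camera axes: x right, y down, z forward; pixel columns grow to the right and rows downward; lengths in mm; the calibration is good to about 2 mm. A picture is of the moment at which its call begins: read the wrist's pose just before it. camera_model takes no time and is no camera call.
- env.job_done(): hands the job in; it is judged then, once.
Trained networks look in the newest picture that a camera, given by its name, has taken for a name from the list of things; names that differ only in an ending like _2 or _b are one class to them, and where a whole thing is asked for, a point or a joint stands for the part that bears it (a point fixed in the world has none). Each returns a list of dicts, best first, with "score" (0 to 1); they miss things now and then, are a little off and sometimes report something else, mostly with a low value. They report only what shows in the picture. A call takes as long as a camera call.
- env.boxes_of(camera, target): "bbox" ([left, top, right, bottom] in pixels, round what is visible of it).
- env.pinpoint(camera, target): "location" ([column, row] in pixels: a listed point, or the origin of a listed thing).
The state is a dict: "time_s": time; "qpos": joint angles; "qvel": joint speeds; "effort": joint torques, N m; "ee_pos": TCP position; "ee_rot": TCP orientation; "force": force on the tool from outside, world axes, zero at the start; "torque": the same for the moment, N m; "gripper_width": finger opening in mm; "gripper_force": force on a finger pad.
Only numpy, scipy, OpenCV 4.12 (cv2) and the standard library are available. Lean on these libraries where they do the work, as an engineer would, in place of code of your own. Each camera call takes 0.05 s, during which the arm holds its last target. There are 200 camera calls.

TASK

I need two brass drawer knobs in the steel dish. Take the last knob out of the top tray of the stack and put it in the dish, then lift that emptied tray straight off without bringing the full tray under it along, and nest it all the way down on the single empty tray beside the stack. Then take one knob, any one, from the tray you have uncovered and put it in the dish too; leave the other two knobs in their pockets, and the stack, the screwdriver and the carton of screws where they are.

Things in the scene. Friction and masses are not known exactly. Their poses are not given: they have to be found in the camera images.
- top_tray_deck (a point): Top one of a stack of three equal grey pocket trays, 160 x 62 mm, about 90 g, 20 mm from underside to the flat top face (deck). Point: middle of the deck; x along the tray, y across, z up. Grasp it across y by the straight edges of the long sides, 62 mm apart: over the middle 74 mm of the side the edge is a band from the deck to 7 mm below it, then a 13 mm finger gap.
- top_tray: The same tray; origin in the middle of its underside. Three round pockets, 14 mm wide and 5 mm deep, at x = -32, 0 and +32 mm. Two hollow stacking cones at x = -62 and +62 mm, 27 mm wide at the deck, 16.5 mm at the top, 30 mm above the deck.
- next_tray: The tray under the top one; origin in the middle of its underside, level with the deck below. Its cones reach 10 mm into those of the tray above, with 1.5 mm play all round: a tray is free once raised 12 mm straight up. Decks in a stack are 20 mm apart and the edges line up, so fingertips 20 mm or more below the top deck take this tray as well.
- next_tray_deck (a point): The same kind of tray, second in the stack and 20 mm lower, with a knob in each of its three pockets; middle of its deck, axes likewise.
- bottom_tray_deck (a point): The same kind of tray, full, lowest in the stack, standing on the bench; middle of its deck, axes likewise. It stays as it is.
- empty_tray_deck (a point): The same kind of tray, empty, standing alone on the bench beside the stack: the emptied tray is nested on it. Middle of its deck, 20 mm above the bench, axes likewise. When nested, the two decks are 20 mm apart, cones in cones and long sides in line; either way round fits.
- last_knob_centre (a point): Brass drawer knob, the only one in the top tray, in the pocket at x = -32 mm; centre of the knob, half-way up, 8 mm above its foot. 16.5 mm high: a foot of 12 mm diameter, a thin neck, and a mushroom head of 18 mm diameter whose upright edge reaches from 2 to 6.5 mm above this point. It stands loose in its pocket, its centre 3 mm above the deck and its top 11.5 mm above it. Weight about 30 g.
- knob_a_centre (a point): Such a knob, in the next tray's pocket at x = -32 mm; its centre.
- knob_b_centre (a point): Such a knob, in the next tray's pocket at x = 0; its centre.
- knob_c_centre (a point): Such a knob, in the next tray's pocket at x = +32 mm; its centre.
- last_knob: The knob of the top tray; origin at the middle of its foot's underside.
- knob_a: Knob a; origin likewise.
- knob_b: Knob b; origin likewise.
- knob_c: Knob c; origin likewise.
- bottom_tray: The lowest tray; origin at the middle of its underside.
- dish_floor (a point): Middle of the inner floor of a round steel parts dish, 8 mm above the bench; flat floor 88 mm across, walls flaring to a rim 124 mm across and 27 mm above the bench.
- parts_dish: The dish, 0.45 kg, loose; origin at the middle of its underside on the bench.
- screwdriver: Red-handled screwdriver, 206 mm long, lying on the bench on the far side of the dish; leave it.
- screw_box: Small carton of screws, 52 x 78 x 40 mm, behind the trays; leave it.

How it is judged:
By the outcome, as a careful person would: the job done as asked, in the order asked, and still so for the second after the job is handed in, with the robot touching nothing.
It also fails if it takes over 70 s, if anything falls off the work surface, if the arm or the gripper's body presses on something with over 40 N, if the wrist force passes 120 N, or if a joint passes its speed limit or range.

## Working session

There is one attempt and no reset: what is moved stays moved. The work goes in short steps, Python scripts to look and compute and a tool call to move; the robot and the scene stay as the last step left them, time stands still between calls to the robot, and variables do not carry over. Pictures are saved under pics/ and viewed, at most 10 in all, crops included, and the job is handed in when it is done.

Besides the shell and the picture viewer there is one more tool, called after "Call:" as a command line: name --argument value ..., lists and objects as JSON in quotes. arm_command: Moves the arm, as the interface text tells. Its arguments: {"type":"object","properties":{"motion":{"type":"array"},"jaw":{"type":"number"},"newtons":{"type":"number"}},"required":["motion"]}

```bash
ls; mkdir -p pics; cat > h.py <<'E'
import numpy as np, cv2
from scipy.spatial.transform import Rotation as R
from workcell import env
def tool():
    s=env.state(); T=np.eye(4); T[:3,3]=s["ee_pos"]; T[:3,:3]=R.from_euler('xyz',s["ee_rot"],degrees=True).as_matrix(); return T
def pose(cam,T=None):
    m=env.camera_model(cam)
    if cam=="wrist":
        return (T if T is not None else tool())@np.array(m["hand_eye"]),m
    X=np.eye(4); X[:3,:3]=np.array(m["rotation"]); X[:3,3]=m["eye"]; return X,m
def ray(px,X,m):
    d=X[:3,:3]@np.array([(px[0]-m["cx"])/m["fx"],(px[1]-m["cy"])/m["fy"],1.]); return X[:3,3],d/np.linalg.norm(d)
def tri(rs):
    A=sum(np.eye(3)-np.outer(d,d) for o,d in rs); b=sum((np.eye(3)-np.outer(d,d))@o for o,d in rs)
    p=np.linalg.solve(A,b); return p,[float(np.linalg.norm(np.cross(p-o,d))) for o,d in rs]
def atz(r,z): o,d=r; return o+d*(z-o[2])/d[2]
def unproj(px,dep,X,m):
    c,r=int(round(px[0])),int(round(px[1])); w=dep[max(r-1,0):r+2,max(c-1,0):c+2]; w=w[w>0]
    if not len(w): return None
    z=np.median(w); return (X@np.array([(px[0]-m["cx"])/m["fx"]*z,(px[1]-m["cy"])/m["fy"]*z,z,1]))[:3]
E
python3 - <<'E'
from h import *
np.set_printoptions(precision=1,suppress=True)
s=env.state(); print({k:s[k] for k in("time_s","ee_pos","ee_rot","gripper_width")})
print(tool()[:3,:3])
names=["top_tray_deck","next_tray_deck","bottom_tray_deck","empty_tray_deck","last_knob_centre","dish_floor"]
ims=[];rs={}
for c in("scene","side","wrist"):
    X,m=pose(c); im,d=env.grab_frame(c); ims.append(im)
    for n in names:
        L=env.pinpoint(c,n)
        for q in L[:3]:
            r=ray(q["location"],X,m); u=unproj(q["location"],d,X,m)
            print(c,n,np.array(q["location"]),round(q["score"],2),u)
        if L and L[0]["score"]>.4: rs.setdefault(n,[]).append(ray(L[0]["location"],X,m))
for n in rs:
    if len(rs[n])>1: print(n,*tri(rs[n]))
cv2.imwrite("pics/a.png",ims[0]);cv2.imwrite("pics/b.png",ims[1]);cv2.imwrite("pics/c.png",ims[2])
E
```

```text
pics
{'time_s': 0.0, 'ee_pos': array([165.8, 550.1, 227.1]), 'ee_rot': array([-179.9,    0. ,  163.2]), 'gripper_width': 91.22349359883343}
[[-1.   0.3 -0. ]
 [ 0.3  1.  -0. ]
 [-0.  -0.  -1. ]]
scene top_tray_deck [389.3 309.8] 0.84 [-52520.2 -52980.8 -51877.4]
scene next_tray_deck [387.1 313.2] 0.73 [-51433.2 -51893.7 -50790.4]
scene bottom_tray_deck [384.6 319.2] 0.89 [-50294.  -50754.5 -49651.2]
scene bottom_tray_deck [383.8 314.2] 0.21 [-50539.5 -51000.  -49896.7]
scene empty_tray_deck [335.8 259.9] 0.79 [-45476.6 -45937.2 -44833.8]
scene last_knob_centre [377.  318.7] 0.64 [-47843.9 -48304.4 -47201.1]
scene dish_floor [308.6 186.9] 0.94 [-44020.6 -44481.2 -43377.8]
scene dish_floor [384.4 327.7] 0.35 [-49523.5 -49984.  -48880.7]
side top_tray_deck [292.8 275.8] 0.79 [6271.5 4916.3 6452.5]
side next_tray_deck [275.1 278.5] 0.68 [10430.3  9075.1 10611.3]
side next_tray_deck [296.  286.7] 0.64 [5355.6 4000.4 5536.6]
side bottom_tray_deck [293.2 291.5] 0.72 [6093.3 4738.  6274.2]
side empty_tray_deck [307.9 240.6] 0.58 [2978.8 1623.5 3159.7]
side empty_tray_deck [348.7 199.3] 0.42 [ -9537.6 -10892.8  -9356.6]
side last_knob_centre [280.7 276. ] 0.55 [9121.7 7766.4 9302.6]
side last_knob_centre [396.  245.4] 0.37 [-20493.2 -21848.4 -20312.2]
side dish_floor [347.3 196.9] 0.85 [ -9154.1 -10509.3  -8973.1]
top_tray_deck [ 612.1 -295.8 1024. ] [316.38474076887434, 316.38474076887434]
next_tray_deck [ 270.8 -637.1  682.7] [316.38474076887445, 316.38474076887434]
bottom_tray_deck [ 612.1 -295.8 1024. ] [316.38474076887434, 316.38474076887434]
empty_tray_deck [ 612.1 -295.8 1024. ] [316.38474076887434, 316.38474076887434]
last_knob_centre [ 612.1 -295.8 1024. ] [316.38474076887434, 316.38474076887434]
dish_floor [ 612.1 -295.8 1024. ] [316.38474076887434, 316.38474076887434]
```

```bash
python3 -c "
from h import *
for c in('scene','side','wrist'): print(env.camera_model(c))"
```

```text
{'fx': 468.5454676023125, 'fy': 468.5454676023125, 'cx': 318.9578436622212, 'cy': 200.26714579131482, 'eye': array([ 141.06074818, -319.45945225,  783.86266095]), 'rotation': array([-137.63399518,   -0.22455395,  -43.97214811])}
{'fx': 498.8724507796697, 'fy': 498.8724507796697, 'cx': 329.36935236217244, 'cy': 199.00902987915612, 'eye': array([ 541.77916594, -813.45616462,  722.75105398]), 'rotation': array([-1.24483458e+02,  4.70062079e-02, -3.16770595e+00])}
{'fx': 355.88519023799773, 'fy': 355.88519023799773, 'cx': 315.4102225317404, 'cy': 199.4205926090576, 'hand_eye': array([[-6.29988319e-04, -9.60355433e-01, -2.78777769e-01,
         7.89257466e+01],
       [ 9.99999241e-01, -9.00284929e-04,  8.41550901e-04,
         2.02273314e-01],
       [-1.05916740e-03, -2.78777027e-01,  9.60355271e-01,
        -1.56408079e+02],
       [ 0.00000000e+00,  0.00000000e+00,  0.00000000e+00,
         1.00000000e+00]])}
```

View pics/a.png

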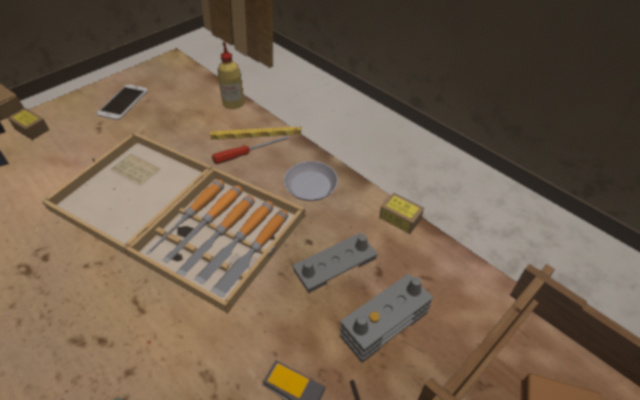

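View pics/b.png

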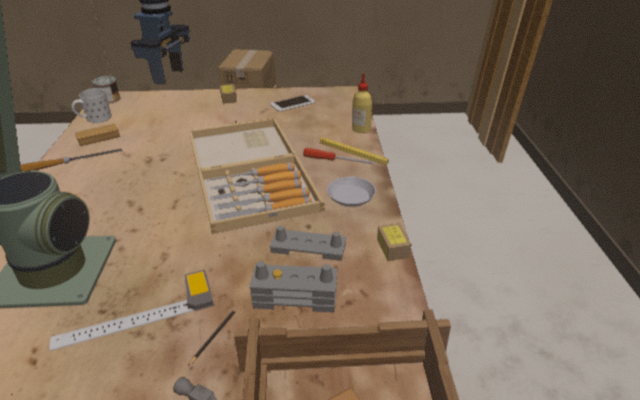

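The scene picture shows the stack around (388,312) with the knob at (375,317), the empty tray at (335,261), the dish at (310,182) and the carton at (402,212). The side view agrees: stack (293,285), knob (278,273), empty tray (308,243), dish (350,191).

```bash
sed -i 's/X\[:3,:3\]=np.array(m\["rotation"\])/X[:3,:3]=R.from_euler("xyz",m["rotation"],degrees=True).as_matrix()/' h.py
python3 - <<'E'
from h import *
np.set_printoptions(precision=1,suppress=True)
names=["top_tray_deck","next_tray_deck","bottom_tray_deck","empty_tray_deck","last_knob_centre","dish_floor","screw_box"]
rs={}
for c in("scene","side"):
    X,m=pose(c); im,d=env.grab_frame(c)
    for n in names:
        for q in env.pinpoint(c,n)[:1]:
            r=ray(q["location"],X,m); print(c,n,round(q["score"],2),unproj(q["location"],d,X,m))
            rs.setdefault(n,[]).append(r)
for n in rs:
    if len(rs[n])>1: print(n,*tri(rs[n]))
E
```

```text
scene top_tray_deck 0.75 [ 517.6 -112.    55.6]
scene next_tray_deck 0.8 [ 501.4 -118.8   60.1]
scene bottom_tray_deck 0.95 [ 492.9 -120.6   59.5]
scene empty_tray_deck 0.79 [545.3  49.9  16.1]
scene last_knob_centre 0.65 [ 484.3 -108.7   70.2]
scene dish_floor 0.65 [653.  240.6   9.6]
scene screw_box 0.62 [704.1  18.1  24.4]
side top_tray_deck 0.87 [ 511.7 -104.6   55.3]
side next_tray_deck 0.74 [ 515.9 -132.6   60.1]
side bottom_tray_deck 0.7 [ 509.  -138.6   59.1]
side empty_tray_deck 0.77 [541.9  53.7  19.4]
side last_knob_centre 0.5 [ 485.7 -110.7   60.9]
side dish_floor 0.97 [660.9 222.2   7.4]
side screw_box 0.84 [717.6  -8.1  37.8]
top_tray_deck [ 512.3 -115.    65.3] [0.2637609290164121, 0.2637609290164469]
next_tray_deck [ 513.9 -111.6   38.1] [1.6499608263920755, 1.6499608263921346]
bottom_tray_deck [ 507.  -112.5   32.4] [1.0347833392606895, 1.034783339260764]
empty_tray_deck [541.5  46.3  24.7] [0.7241807261527822, 0.7241807261530739]
last_knob_centre [ 487.1 -107.2   59.8] [2.3067954687445136, 2.306795468744635]
dish_floor [666.  255.4 -13.5] [2.171909454312764, 2.171909454312792]
screw_box [724.3  30.3   1.9] [3.1979048222782858, 3.197904822278438]
```

Call:
arm_command --motion '[{"offset": [-0.044, -0.037, 0], "spin": 0}, {"offset": [-0.044, -0.037, 0], "spin": 0}, {"offset": [-0.044, -0.037, 0], "spin": 0}, {"offset": [-0.044, -0.037, 0], "spin": 0}, {"offset": [-0.044, -0.037, 0], "spin": 0}]'

```text
time_s: 2.48
ee_pos: [324.1, 308.4, 228.2]
ee_rot: [179.9, 0.0, 163.3]
force: [0.1, -0.3, 0.8]
gripper_width: 91.2
gripper_force: 0.0
```

Call:
arm_command --motion '[{"offset": [-0.044, -0.037, 0], "spin": 0}, {"offset": [-0.044, -0.037, 0], "spin": 0}, {"offset": [-0.044, -0.037, 0], "spin": 0}, {"offset": [-0.044, -0.037, 0], "spin": 0}, {"offset": [-0.044, -0.037, 0], "spin": 0}]'

```text
time_s: 3.1
ee_pos: [481.4, 67.6, 228.2]
ee_rot: [180.0, 0.0, 163.2]
force: [1.1, 1.0, -0.3]
gripper_width: 91.2
gripper_force: 0.0
```

Call:
arm_command --motion '[{"offset": [-0.044, -0.037, 0], "spin": 0}, {"offset": [-0.044, -0.037, 0], "spin": 0}, {"offset": [0, 0, 0], "spin": -0.15}, {"offset": [0, 0, 0], "spin": -0.143}, {"offset": [0, 0, 0], "spin": 0}]'

```text
time_s: 3.72
ee_pos: [543.4, -27.1, 227.9]
ee_rot: [180.0, -0.0, 179.9]
force: [-0.0, -0.1, 0.4]
gripper_width: 90.8
gripper_force: 0.0
```

```bash
cat > look.py <<'E'
from h import *
import sys,pickle
np.set_printoptions(precision=1,suppress=True)
tag=sys.argv[1]; names=sys.argv[2].split(",")
T=tool(); s=env.state(); print(s["time_s"],s["ee_pos"],s["ee_rot"])
X,m=pose("wrist",T); im,d=env.grab_frame("wrist"); cv2.imwrite(f"pics/{tag}.png",im)
out={"X":X,"m":m,"d":d,"im":im}
for n in names:
    for q in env.pinpoint("wrist",n)[:3]:
        print(n,np.array(q["location"]),round(q["score"],2),unproj(q["location"],d,X,m))
        out.setdefault(n,[]).append((q["score"],ray(q["location"],X,m)))
pickle.dump(out,open(tag+".pkl","wb"))
E
python3 look.py w1 top_tray_deck,empty_tray_deck,last_knob_centre,dish_floor
```

```text
3.725 [543.4 -27.1 227.9] [180.   -0.  179.9]
top_tray_deck [226.1 152.7] 0.57 [ 514.9 -109.6   54.5]
empty_tray_deck [385.9 169.6] 0.69 [539.3  47.8  15. ]
empty_tray_deck [227.3 108.2] 0.6 [ 474.3 -101.7   70.7]
last_knob_centre [226.2 113.6] 0.7 [ 478.8 -103.    70.4]
dish_floor [543.4 263.7] 0.81 [505.4  30.9 302.3]
```

View pics/w1.png

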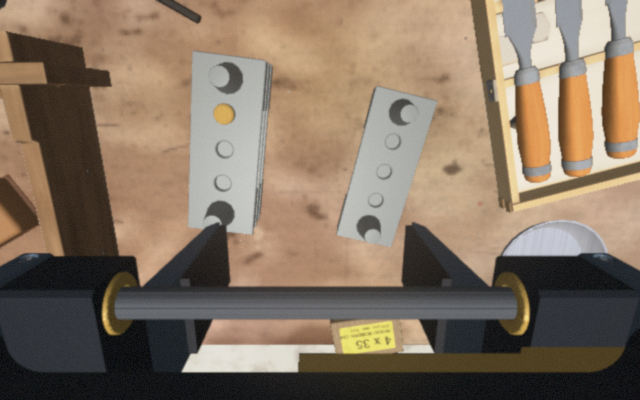

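The wrist picture shows the stack (deck middle about (225,149), knob at (224,114)) and the empty tray (middle pocket (385,171)), turned some 15° from each other. The dish edge is at (555,240).

```bash
cat > deck.py <<'E'
from h import *
import sys,pickle
# deck pose from depth: tag, col,row seed, z-band
def deck(tag,seed,half=9):
    o=pickle.load(open(tag+".pkl","rb")); X,m,d=o["X"],o["m"],o["d"]
    v,u=np.mgrid[:400,:640]
    P=np.stack([(u-m["cx"])/m["fx"]*d,(v-m["cy"])/m["fy"]*d,d],-1)@X[:3,:3].T+X[:3,3]
    z0=np.median(P[seed[1]-3:seed[1]+4,seed[0]-3:seed[0]+4,2])
    mk=((abs(P[...,2]-z0)<half)&(d>0)).astype(np.uint8)
    n,L=cv2.connectedComponents(mk); mk=(L==L[seed[1],seed[0]]).astype(np.uint8)
    mk=cv2.morphologyEx(mk,cv2.MORPH_CLOSE,np.ones((5,5),np.uint8))
    c=max(cv2.findContours(mk,cv2.RETR_EXTERNAL,cv2.CHAIN_APPROX_NONE)[0],key=cv2.contourArea)[:,0]
    zd=np.median(P[...,2][(mk>0)&(abs(P[...,2]-z0)<5)])
    xy=np.array([atz(ray(p,X,m),zd)[:2] for p in c]).astype(np.float32)
    (cx,cy),(w,h),a=cv2.minAreaRect(xy)
    if w<h: a+=90;w,h=h,w
    return (cx,cy,zd),(w,h),((a+90)%180)-90
E
python3 - <<'E'
from deck import *
np.set_printoptions(precision=1,suppress=True)
print(deck("w1",(243,149))); print(deck("w1",(403,171)))
o=pickle.load(open("w1.pkl","rb"))
for z,ps in((60,[(225,149),(223.5,183)]),(20,[(393,142),(384.5,171),(376,200)])):
    for p in ps: print(z,atz(ray(p,o["X"],o["m"]),z))
print(atz(ray((224,113),o["X"],o["m"]),63))
E
```

```text
((510.5624084472656, -109.50129699707031, np.float64(59.54387704817452)), (160.7433319091797, 63.30036926269531), -7.190742492675781)
((539.9579467773438, 44.612030029296875, np.float64(19.720574188711282)), (160.7233428955078, 63.377445220947266), -13.313362121582031)
60 [ 510.7 -108.9   60. ]
60 [ 542.5 -112.7   60. ]
20 [509.7  52.5  20. ]
20 [539.7  45.4  20. ]
20 [571.2  38.   20. ]
[ 478.6 -106.7   63. ]
```

Call:
arm_command --motion '[{"offset": [0.032, -0.039, 0], "spin": 0}, {"offset": [0.0326, -0.0394, 0], "spin": 0}, {"offset": [0, 0, 0.05], "spin": 0.122}, {"offset": [0, 0, 0.05], "spin": 0}, {"offset": [0, 0, 0], "spin": 0}]' --jaw 0.045 --newtons 12

```text
time_s: 4.6
ee_pos: [476.1, -104.7, 125.4]
ee_rot: [179.9, -0.5, 173.0]
force: [-0.1, -0.5, 1.1]
gripper_width: 45.9
gripper_force: 0.0
```

```bash
python3 look.py w2 top_tray_deck,last_knob_centre; python3 - <<'E'
from deck import *
np.set_printoptions(precision=1,suppress=True)
a,b=[pickle.load(open(t+".pkl","rb")) for t in("w1","w2")]
for n in("top_tray_deck","last_knob_centre"):
    if n in b: print(n,*tri([a[n][0][1],b[n][0][1]]))
# brass blob centroid (head top) in both views
rs=[]
for o in(a,b):
    hsv=cv2.cvtColor(o["im"],cv2.COLOR_BGR2HSV); mk=cv2.inRange(hsv,(8,120,90),(35,255,255))
    n,L,st,c=cv2.connectedComponentsWithStats(mk)
    X,m=o["X"],o["m"]; q=X[:3,:3].T@(np.array([478.8,-105.4,70])-X[:3,3]); pr=[m["fx"]*q[0]/q[2]+m["cx"],m["fy"]*q[1]/q[2]+m["cy"]]
    k=min((i for i in range(1,n) if st[i,4]>60),key=lambda i:np.hypot(*(c[i]-pr))); print(pr,c[k],st[k],atz(ray(c[k],X,m),67)); rs.append(ray(c[k],X,m))
print(tri(rs))
E
```

```text
4.6 [ 476.1 -104.7  125.4] [179.9  -0.5 173. ]
top_tray_deck [315.4 270.6] 0.83 [ 514.4 -109.    54.9]
last_knob_centre [510.2 258.1] 0.62 [543.2  48.4  15. ]
top_tray_deck [ 514.7 -109.3   54.5] [0.2995074609604399, 0.2995074609604634]
last_knob_centre [457.8 -60.7 203.6] [17.73116843836792, 17.73116843836778]
[np.float64(223.5614181399884), np.float64(113.56878139295057)] [223.6 113.6] [214 104  20  20 305] [ 478.9 -106.2   67. ]
[np.float64(314.2098242965346), np.float64(230.5920861953888)] [312.9 229.8] [300 218  26  25 514] [ 479.3 -106.3   67. ]
(array([ 479. , -106.2,   67.6]), [0.1602095069578266, 0.1602095069578318])
```

Call:
arm_command --motion '[{"offset": [0, 0, 0.015], "spin": 0}, {"offset": [0, 0, 0], "spin": 0}]'

```text
time_s: 5.0
ee_pos: [478.4, -105.1, 112.6]
ee_rot: [180.0, -0.1, 173.0]
force: [0.1, 0.7, -0.7]
gripper_width: 45.2
gripper_force: 0.0
```

Call:
arm_command --motion '[{"offset": [-0.0007, -0.001, 0.02], "spin": 0}, {"offset": [0, 0, 0.0165], "spin": 0}, {"offset": [0, 0, 0], "spin": 0}, {"offset": [0, 0, 0], "spin": 0}]'

```text
time_s: 5.5
ee_pos: [479.9, -106.5, 77.1]
ee_rot: [-180.0, 0.1, 173.0]
force: [-0.8, -0.2, -0.2]
gripper_width: 45.1
gripper_force: 0.0
```

Call:
arm_command --motion '[{"offset": [0, 0, 0], "spin": 0}, {"offset": [0, 0, 0], "spin": 0}, {"offset": [0, 0, 0], "spin": 0}, {"offset": [0, 0, 0], "spin": 0}]' --jaw 0.008

```text
time_s: 6.0
ee_pos: [479.5, -106.5, 76.7]
ee_rot: [180.0, 0.0, 173.0]
force: [0.5, 0.4, 1.8]
gripper_width: 16.3
gripper_force: 12.0
```

Call:
arm_command --motion '[{"offset": [0, 0, -0.015], "spin": 0}, {"offset": [0, 0, -0.04], "spin": 0}, {"offset": [0, 0, -0.05], "spin": 0}, {"offset": [-0.01, 0.03, 0], "spin": 0}, {"offset": [-0.0154, 0.0485, 0], "spin": 0}]'

```text
time_s: 6.62
ee_pos: [514.5, -31.7, 182.3]
ee_rot: [-180.0, 0.1, 172.9]
force: [0.2, -0.9, 0.0]
gripper_width: 16.5
gripper_force: 12.0
```

Call:
arm_command --motion '[{"offset": [-0.0154, 0.0485, 0], "spin": 0}, {"offset": [-0.0154, 0.0485, 0], "spin": 0}, {"offset": [-0.0154, 0.0485, 0], "spin": 0}, {"offset": [-0.0154, 0.0485, 0], "spin": 0}, {"offset": [-0.01, 0.03, 0], "spin": 0}]'

```text
time_s: 7.25
ee_pos: [612.9, 184.3, 181.0]
ee_rot: [180.0, -0.0, 173.1]
force: [-0.1, 0.8, 0.6]
gripper_width: 16.1
gripper_force: 12.0
```

```bash
python3 look.py w3 dish_floor,parts_dish; python3 - <<'E'
from deck import *
np.set_printoptions(precision=1,suppress=True)
print(env.state()["gripper_width"])
for c in("scene","side"):
    X,m=pose(c); env.grab_frame(c); 
    for q in env.pinpoint(c,"dish_floor")[:1]: print(c,q["score"],atz(ray(q["location"],X,m),8))
    for q in env.boxes_of(c,"parts_dish")[:1]:
        b=q["bbox"]; print(c,q["score"],b,atz(ray(((b[0]+b[2])/2,(b[1]+b[3])/2),X,m),25))
o=pickle.load(open("w3.pkl","rb"))
for s,r in o.get("dish_floor",[]): print(s,atz(r,8))
E
```

```text
7.25 [612.9 184.3 181. ] [180.   -0.  173.1]
dish_floor [372.6 214.6] 0.62 [651.6 236.4   8.3]
parts_dish [373.2 213.8] 0.83 [650.8 237.    8.3]
16.5785025055023
scene 0.81 [654.9 237.    8. ]
scene 0.62 [282.3, 162.9, 337.4, 202.4] [646.4 229.8  25. ]
side 0.84 [648.  236.9   8. ]
side 0.76 [324.8, 176.5, 375.2, 206.2] [651.3 232.1  25. ]
0.62 [651.6 236.4   8. ]
```

View pics/w3.png

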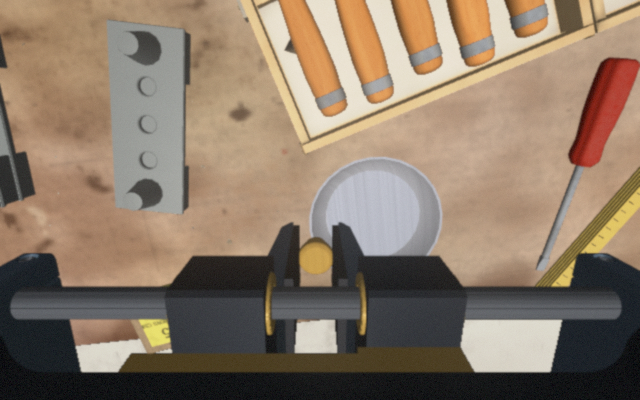

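The knob is held between the pads at (316,256). The dish floor centre is at (374,214), with its rim spanning columns 310 to 441, so it matches the networks at about (651.5, 236.5).

Call:
arm_command --motion '[{"offset": [-0.007, 0.029, 0], "spin": 0}, {"offset": [-0.0073, 0.0287, 0.03], "spin": 0}, {"offset": [0, 0, 0.05], "spin": 0}, {"offset": [0, 0, 0.04], "spin": 0}, {"offset": [0, 0, 0], "spin": 0}]'

```text
time_s: 8.32
ee_pos: [631.2, 236.1, 58.3]
ee_rot: [-179.8, -0.4, 173.0]
force: [-0.5, 0.1, 0.3]
gripper_width: 16.2
gripper_force: 12.0
```

Call:
arm_command --motion '[{"offset": [0, 0, 0], "spin": 0}]'

```text
time_s: 8.45
ee_pos: [634.8, 237.5, 63.4]
ee_rot: [179.9, 0.2, 173.0]
force: [0.5, 0.0, -0.2]
gripper_width: 16.5
gripper_force: 12.0
```

Call:
arm_command --motion '[{"offset": [0, 0, 0.015], "spin": 0}, {"offset": [0, 0, 0.014], "spin": 0}, {"offset": [0, 0, 0.001], "spin": 0}, {"offset": [0, 0, 0], "spin": 0}]'

```text
time_s: 8.95
ee_pos: [633.6, 237.6, 31.4]
ee_rot: [180.0, -0.0, 173.0]
force: [1.2, -0.5, 1.0]
gripper_width: 16.4
gripper_force: 12.0
```

Call:
arm_command --motion '[{"offset": [0, 0, 0.001], "spin": 0}, {"offset": [0, 0, 0], "spin": 0}]'

```text
time_s: 9.2
ee_pos: [633.7, 237.7, 30.7]
ee_rot: [180.0, 0.0, 173.0]
force: [0.1, -0.2, -0.7]
gripper_width: 16.4
gripper_force: 12.0
```

Call:
arm_command --motion '[{"offset": [0, 0, 0], "spin": 0}, {"offset": [0, 0, 0], "spin": 0}, {"offset": [0, 0, 0], "spin": 0}]' --jaw 0.032

```text
time_s: 9.57
ee_pos: [633.6, 237.6, 30.6]
ee_rot: [180.0, 0.0, 173.0]
force: [0.5, 0.2, 0.1]
gripper_width: 31.7
gripper_force: 0.0
```

Call:
arm_command --motion '[{"offset": [0, 0, -0.02], "spin": 0}, {"offset": [0, 0, -0.05], "spin": 0}, {"offset": [0, 0, -0.05], "spin": 0}, {"offset": [0, 0, -0.03], "spin": 0}]'

```text
time_s: 10.07
ee_pos: [634.4, 237.8, 183.7]
ee_rot: [179.9, 0.2, 173.0]
force: [0.6, -0.4, 0.2]
gripper_width: 32.3
gripper_force: 0.0
```

Call:
arm_command --motion '[{"offset": [0.01, -0.045, 0], "spin": 0}, {"offset": [0.01, -0.045, 0], "spin": 0}, {"offset": [0.01, -0.045, 0], "spin": 0}, {"offset": [0.01, -0.045, 0], "spin": 0}, {"offset": [0.01, -0.045, 0], "spin": 0}]' --jaw 0.0912

```text
time_s: 10.7
ee_pos: [556.0, 19.0, 180.6]
ee_rot: [180.0, 0.0, 173.0]
force: [0.3, -0.6, -0.5]
gripper_width: 78.9
gripper_force: 0.0
```

Call:
arm_command --motion '[{"offset": [0.01, -0.045, 0], "spin": 0}, {"offset": [0.01, -0.045, 0], "spin": 0}, {"offset": [0.01, -0.045, 0], "spin": 0}, {"offset": [0, 0, 0], "spin": 0}, {"offset": [0, 0, 0], "spin": 0}]'

```text
time_s: 11.32
ee_pos: [510.6, -109.8, 180.6]
ee_rot: [180.0, 0.0, 173.0]
force: [0.0, -0.0, -0.3]
gripper_width: 91.3
gripper_force: 0.0
```

```bash
python3 look.py w4 top_tray_deck; python3 - <<'E'
from deck import *
np.set_printoptions(precision=1,suppress=True)
for s in((330,235),(300,235)):
    try: print(deck("w4",s))
    except Exception as e: print(e)
for t in("w1","w4"):
    o=pickle.load(open(t+".pkl","rb")); X,m,d=o["X"],o["m"],o["d"]
    v,u=np.mgrid[:400,:640]; P=np.stack([(u-m["cx"])/m["fx"]*d,(v-m["cy"])/m["fy"]*d,d],-1)@X[:3,:3].T+X[:3,3]
    k=(d>0)&(P[...,0]>440)&(P[...,0]<560)&(P[...,1]<-150)&(P[...,2]<150)&(P[...,2]>25)
    Q=P[k]; print(t,len(Q),Q.max(0) if len(Q) else"", Q[Q[:,1]>-215][:,2].max() if (Q[:,1]>-215).any() else "")
E
```

```text
11.325 [ 510.6 -109.8  180.6] [180.   0. 173.]
top_tray_deck [315.5 199.6] 0.67 [ 514.  -109.6   54.7]
((510.19561767578125, -109.9924087524414, np.float64(59.623645985136875)), (159.9486083984375, 63.16307830810547), -7.1904144287109375)
((510.19677734375, -109.99254608154297, np.float64(59.6199334264866)), (159.95071411132812, 63.16392517089844), -7.1904144287109375)
w1 9967 [ 560.  -234.7   94.2] 
w4 11071 [ 559.9 -235.7   93.7]
```

View pics/w4.png

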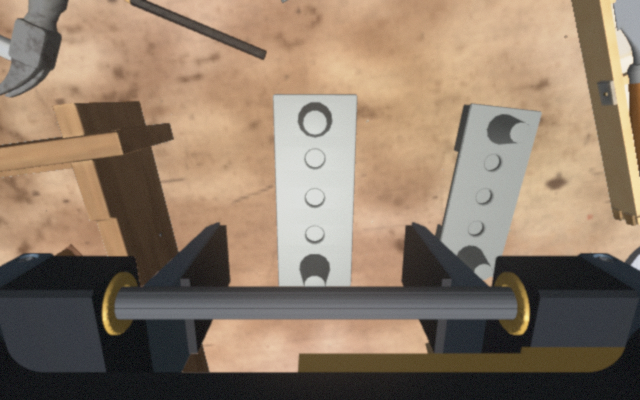

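The empty top deck is centred at about column 315 with its pockets in a vertical line, so the tool is aligned with it. The crate to the left (y < -235, z ≤ 94) is clear.

Call:
arm_command --motion '[{"offset": [0, 0, 0.05], "spin": 0}, {"offset": [0, 0, 0.045], "spin": 0}, {"offset": [0, 0, 0.0225], "spin": 0}, {"offset": [0, 0, 0], "spin": 0}, {"offset": [0, 0, 0], "spin": 0}]'

```text
time_s: 12.05
ee_pos: [511.5, -109.6, 63.8]
ee_rot: [-180.0, 0.1, 173.1]
force: [0.1, -0.3, -0.2]
gripper_width: 91.3
gripper_force: 0.0
```

Call:
arm_command --motion '[{"offset": [0, 0, 0], "spin": 0}, {"offset": [0, 0, 0], "spin": 0}, {"offset": [0, 0, 0], "spin": 0}, {"offset": [0, 0, 0], "spin": 0}]' --jaw 0.055 --newtons 20

```text
time_s: 12.55
ee_pos: [510.6, -110.1, 63.4]
ee_rot: [180.0, 0.0, 173.0]
force: [0.0, -0.3, 3.5]
gripper_width: 61.6
gripper_force: 20.0
```

Gripped at about 62 mm. I'll lift straight and slowly.

Call:
arm_command --motion '[{"offset": [0, 0, -0.005], "spin": 0}, {"offset": [0, 0, -0.006], "spin": 0}, {"offset": [0, 0, -0.008], "spin": 0}, {"offset": [0, 0, -0.012], "spin": 0}, {"offset": [0, 0, -0.02], "spin": 0}]'

```text
time_s: 13.18
ee_pos: [510.1, -110.0, 114.5]
ee_rot: [180.0, -0.1, 173.0]
force: [-0.2, 0.4, -1.8]
gripper_width: 61.7
gripper_force: 20.0
```

Call:
arm_command --motion '[{"offset": [0, 0, -0.04], "spin": 0}, {"offset": [0, 0, -0.04], "spin": 0}, {"offset": [0, 0, 0], "spin": 0}, {"offset": [0, 0, 0], "spin": 0}]'

```text
time_s: 13.68
ee_pos: [509.8, -109.9, 193.6]
ee_rot: [180.0, -0.1, 173.0]
force: [-0.2, 0.3, -1.7]
gripper_width: 61.9
gripper_force: 20.0
```

```bash
python3 look.py w5 top_tray_deck,next_tray_deck,empty_tray_deck,knob_b_centre; python3 - <<'E'
from h import *
im,_=env.grab_frame("side"); cv2.imwrite("pics/s5.png",cv2.resize(im[180:340,200:440],None,fx=3,fy=3))
E
```

```text
13.675 [ 509.8 -109.9  193.6] [180.   -0.1 173. ]
top_tray_deck [317.4 264. ] 0.82 [ 513.3 -109.   184.9]
empty_tray_deck [477.3 192.2] 0.62 [540.   46.   15.1]
```

View pics/s5.png

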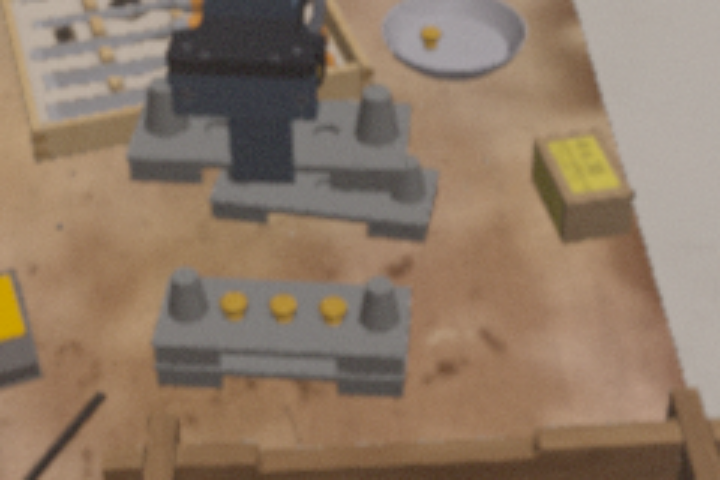

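Only the emptied tray came up: two trays with three knobs stay in the stack (crop (285,330)), and the first knob stands in the dish at (430,37). Next I measure the held tray and the empty one.

```bash
python3 - <<'E'
from deck import *
np.set_printoptions(precision=1,suppress=True)
for t in("w1","w3","w4","w5"):
    o=pickle.load(open(t+".pkl","rb")); X,m=o["X"],o["m"]; q=X[:3,:3].T@(np.array([540+4.5,45+19.5,20])-X[:3,3]); p=[int(m["fx"]*q[0]/q[2]+m["cx"]),int(m["fy"]*q[1]/q[2]+m["cy"])]
    try: print(t,p,deck(t,p))
    except Exception as e: print(t,p,e)
    if t in("w3","w5"):   # pockets/cones check by pixel-plane of network point
        for s,r in o.get("empty_tray_deck",[]): print(s,atz(r,20))
for s in((350,264),(280,264)):
    print(deck("w5",s))
E
python3 - <<'E'
import cv2;im=cv2.imread("pics/w5.png");cv2.imwrite("pics/w5b.png",im)
E
```

```text
w1 [402, 175] ((539.9573364257812, 44.61140441894531, np.float64(19.723903722445158)), (160.7218475341797, 63.37687301635742), -13.3133544921875)
w3 [169, 126] ((540.3070068359375, 46.37220001220703, np.float64(19.517028546118922)), (160.72438049316406, 64.81541442871094), -13.276344299316406)
w4 [505, 198] ((539.4373779296875, 43.26993942260742, np.float64(19.7983679351276)), (160.37525939941406, 65.63433837890625), -13.321701049804688)
w5 [498, 195] ((539.5955200195312, 43.29932403564453, np.float64(19.790672339816524)), (160.8217315673828, 65.48661041259766), -13.385498046875)
0.62 [538.4  43.8  20. ]
((476.23974609375, -105.39434814453125, np.float64(189.93315684080966)), (92.66390991210938, 84.50688934326172), -7.060600280761719)
((476.24200439453125, -105.39462280273438, np.float64(189.9252286819979)), (92.66851806640625, 84.51109313964844), -7.0605926513671875)
```

View pics/w5.png

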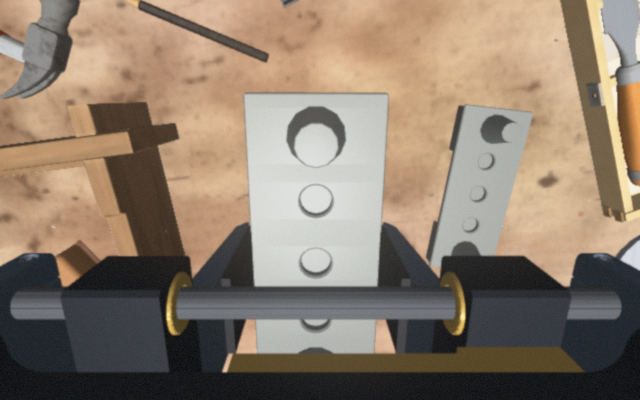

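```bash
python3 - <<'E'
from deck import *
np.set_printoptions(precision=1,suppress=True)
o=pickle.load(open("w5.pkl","rb")); X,m=o["X"],o["m"]; T=tool(); Ti=np.linalg.inv(T)
for p in((316,199),(316,261.5),(316,93.5)):
    w=atz(ray(p,X,m),190); print(p,w,(Ti@np.append(w,1))[:3])
o=pickle.load(open("w4.pkl","rb"));X,m=o["X"],o["m"]
T4=X@np.linalg.inv(np.array(m["hand_eye"]))
for p in((315,158),(315,197.5),(315,234.5),(315.5,95)):
    w=atz(ray(p,X,m),60); print("w4",p,w,(np.linalg.inv(T4)@np.append(w,1))[:3])
for p in((492,162),(484,196.5),(475.5,229)): print("w4 empty",atz(ray(p,X,m),20))
print(env.state()["ee_pos"])
E
```

```text
(316, 199) [ 477.5 -105.3  190. ] [32.8  0.6  3.1]
(316, 261.5) [ 509.3 -109.2  190. ] [0.8 0.6 3. ]
(316, 93.5) [430.5 -99.6 190. ] [80.2  0.6  3.2]
w4 (315, 158) [ 478.7 -105.7   60. ] [ 32.2   0.1 120.6]
w4 (315, 197.5) [ 510.7 -109.6   60. ] [  0.    0.1 120.6]
w4 (315, 234.5) [ 542.5 -113.6   60. ] [-32.1   0.1 120.6]
w4 (315.5, 95) [431.7 -99.5  60. ] [ 79.6   0.5 120.6]
w4 empty [508.6  51.3  20. ]
w4 empty [540.3  44.4  20. ]
w4 empty [571.7  36.7  20. ]
[ 510. -110.  193.]
```

Call:
arm_command --motion '[{"offset": [-0.0025, 0.03, 0], "spin": 0}, {"offset": [-0.0035, 0.05, 0], "spin": 0}, {"offset": [-0.0034, 0.05, 0], "spin": 0}, {"offset": [-0.002, 0.0276, 0], "spin": 0.05}, {"offset": [0, 0, 0], "spin": 0.059}]'

```text
time_s: 14.6
ee_pos: [541.1, 47.1, 193.3]
ee_rot: [180.0, -0.1, 166.8]
force: [0.3, 1.2, -0.3]
gripper_width: 62.0
gripper_force: 20.0
```

Call:
arm_command --motion '[{"offset": [0, 0, 0.05], "spin": 0}, {"offset": [0, 0, 0.035], "spin": 0}, {"offset": [0, 0, 0], "spin": 0}, {"offset": [0, 0, 0], "spin": 0}]'

```text
time_s: 15.1
ee_pos: [541.9, 45.0, 110.0]
ee_rot: [180.0, 0.1, 166.8]
force: [0.1, 0.2, -0.7]
gripper_width: 61.9
gripper_force: 20.0
```

```bash
python3 - <<'E'
from h import *
s=env.state(); print(s["ee_pos"],s["ee_rot"],s["force"])
E
```

```text
[541.91203625  45.03165559 110.00998987] [1.79962292e+02 1.04202522e-01 1.66771374e+02] [ 0.08902356  0.21064185 -0.69196742]
```

Call:
arm_command --motion '[{"offset": [0, 0, 0.03], "spin": 0}, {"offset": [0, 0, 0.018], "spin": 0}, {"offset": [0, 0, 0], "spin": 0}, {"offset": [0, 0, 0], "spin": 0}, {"offset": [0, 0, 0], "spin": 0}]'

```text
time_s: 15.72
ee_pos: [541.9, 45.1, 62.4]
ee_rot: [179.9, 0.2, 166.8]
force: [0.3, 0.2, -0.5]
gripper_width: 61.5
gripper_force: 20.0
```

Call:
arm_command --motion '[{"offset": [0.0014, -0.0003, 0.004], "spin": 0}, {"offset": [0, 0, 0.003], "spin": 0}, {"offset": [0, 0, 0.003], "spin": 0}, {"offset": [0, 0, 0.002], "spin": 0}, {"offset": [0, 0, 0], "spin": 0}]'

```text
time_s: 16.35
ee_pos: [539.3, 45.0, 48.7]
ee_rot: [-180.0, -0.0, 166.8]
force: [0.1, -0.4, -1.6]
gripper_width: 61.6
gripper_force: 20.0
```

Call:
arm_command --motion '[{"offset": [0, 0, 0.002], "spin": 0}, {"offset": [0, 0, 0.002], "spin": 0}, {"offset": [0, 0, 0.001], "spin": 0}, {"offset": [0, 0, 0], "spin": 0}]'

```text
time_s: 16.85
ee_pos: [539.4, 45.0, 43.8]
ee_rot: [180.0, -0.0, 166.8]
force: [-0.0, -0.3, -1.8]
gripper_width: 61.8
gripper_force: 20.0
```

Call:
arm_command --motion '[{"offset": [0, 0, 0.0005], "spin": 0}, {"offset": [0, 0, 0.0005], "spin": 0}, {"offset": [0, 0, 0], "spin": 0}]'

```text
time_s: 17.23
ee_pos: [539.5, 45.1, 43.4]
ee_rot: [180.0, 0.0, 166.8]
force: [-1.1, -0.3, 3.6]
gripper_width: 62.0
gripper_force: 20.0
```

Call:
arm_command --motion '[{"offset": [0, 0, 0], "spin": 0}, {"offset": [0, 0, 0], "spin": 0}, {"offset": [0, 0, 0], "spin": 0}]' --jaw 0.08

```text
time_s: 17.6
ee_pos: [539.4, 45.0, 42.8]
ee_rot: [180.0, -0.0, 166.8]
force: [-0.9, 0.3, -0.5]
gripper_width: 80.0
gripper_force: 0.0
```

Call:
arm_command --motion '[{"offset": [0, 0, -0.015], "spin": 0}, {"offset": [0, 0, -0.05], "spin": 0}, {"offset": [0, 0, -0.05], "spin": 0}, {"offset": [0, 0, -0.03], "spin": 0}, {"offset": [0, 0, 0], "spin": 0}]'

```text
time_s: 18.23
ee_pos: [541.1, 45.1, 191.4]
ee_rot: [179.9, 0.4, 166.8]
force: [0.4, -0.1, -0.6]
gripper_width: 79.7
gripper_force: 0.0
```

```bash
python3 look.py w6 top_tray_deck,next_tray_deck,knob_b_centre; python3 - <<'E'
from deck import *
o=pickle.load(open("w6.pkl","rb")); X,m=o["X"],o["m"]
q=X[:3,:3].T@(np.array([544.5,64.5,40])-X[:3,3]); p=[int(m["fx"]*q[0]/q[2]+m["cx"]),int(m["fy"]*q[1]/q[2]+m["cy"])]
print(p,deck("w6",p))
hsv=cv2.cvtColor(o["im"],cv2.COLOR_BGR2HSV); mk=cv2.inRange(hsv,(8,120,90),(35,255,255))
n,L,st,c=cv2.connectedComponentsWithStats(mk)
for i in range(1,n):
    if st[i,4]>80:
        w=atz(ray(c[i],X,m),47.6)
        if 460<w[0]<560 and -140<w[1]<-80: print(c[i],w)
E
```

```text
18.225 [541.1  45.1 191.4] [179.9   0.4 166.8]
top_tray_deck [316.7 186.8] 0.9 [542.8  46.8  34.3]
next_tray_deck [138.5 191.4] 0.93 [ 507.4 -103.2   49.9]
knob_b_centre [137.1 190.4] 0.65 [ 506.2 -104.1   50. ]
knob_b_centre [147.6 190.4] 0.46 [ 509.8 -100.6   40. ]
[336, 185] ((539.2180786132812, 45.70989990234375, np.float64(39.607805447658706)), (159.97874450683594, 63.20295715332031), -13.358451843261719)
[124.80979827 159.74927954] [ 478.84908652 -105.61367312   47.6       ]
[134.45846154 195.64307692] [ 510.52215986 -109.39450059   47.6       ]
[143.32142857 229.38636364] [ 542.03732642 -113.34306092   47.6       ]
```

View pics/w6.png

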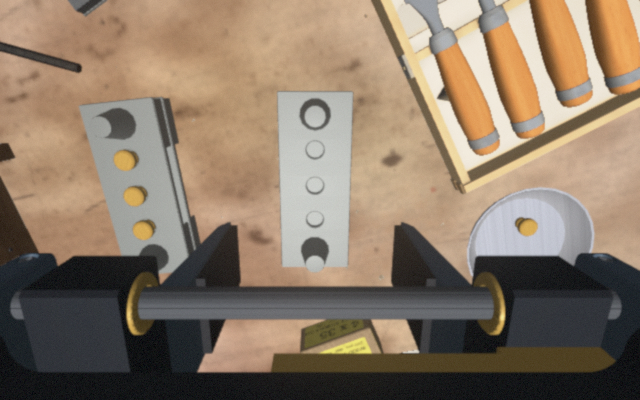

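The nested tray's deck reads 39.6 mm and its long sides line up, so it is seated. The three knobs sit at (125,160), (134,196) and (143,229), and the first knob is in the dish at (527,227). I take knob b next.

Call:
arm_command --motion '[{"offset": [0, 0, 0], "spin": -0.108}, {"offset": [0.002, -0.035, 0], "spin": 0}, {"offset": [0.0034, -0.05, 0], "spin": 0}, {"offset": [0.003, -0.045, 0], "spin": 0}, {"offset": [0.002, -0.0269, 0], "spin": 0}]' --jaw 0.045 --newtons 12

```text
time_s: 19.05
ee_pos: [508.6, -111.0, 186.4]
ee_rot: [180.0, -0.2, 172.9]
force: [-0.5, 0.1, -0.1]
gripper_width: 44.6
gripper_force: 0.0
```

Call:
arm_command --motion '[{"offset": [0, 0, 0.05], "spin": 0}, {"offset": [0, 0, 0.03], "spin": 0}, {"offset": [0, 0, 0.01], "spin": 0}, {"offset": [0, 0, 0], "spin": 0}, {"offset": [0, 0, 0], "spin": 0}]'

```text
time_s: 19.68
ee_pos: [510.8, -109.5, 98.9]
ee_rot: [-180.0, 0.1, 173.0]
force: [0.2, -0.7, 0.6]
gripper_width: 45.3
gripper_force: 0.0
```

```bash
python3 look.py w7 knob_b_centre; python3 - <<'E'
from deck import *
o=pickle.load(open("w7.pkl","rb")); a=pickle.load(open("w6.pkl","rb")); X,m=o["X"],o["m"]
hsv=cv2.cvtColor(o["im"],cv2.COLOR_BGR2HSV); mk=cv2.inRange(hsv,(8,120,90),(35,255,255))
n,L,st,c=cv2.connectedComponentsWithStats(mk)
for i in range(1,n):
    if st[i,4]>80:
        w=atz(ray(c[i],X,m),47.6)
        if 460<w[0]<560 and -140<w[1]<-80: print(c[i],st[i],w,tri([ray(c[i],X,m),ray((134.46,195.64),a["X"],a["m"])]))
print(env.state()["ee_pos"])
E
```

```text
19.675 [ 510.8 -109.5   98.9] [-180.     0.1  173. ]
knob_b_centre [316.3 222.4] 0.69 [ 506.1 -108.    51. ]
[313.73462783 177.73462783] [300 164  28  28 618] [ 479.04763903 -106.23343016   47.6       ] (array([ 495.82623214, -108.34942369,   42.76793921]), [15.415824593808557, 15.415824593808578])
[313.65170557 228.04667864] [301 215  27  27 557] [ 510.84940178 -110.26445585   47.6       ] (array([ 510.97351506, -110.20680804,   46.48061643]), [0.30116443991449177, 0.3011644399143823])
[313.61793372 274.49512671] [301 262  26  25 513] [ 542.70350782 -114.27418308   47.6       ] (array([ 516.8947794 , -105.10003618,   72.75366193]), [13.02126747240167, 13.02126747240165])
[ 510.75817476 -109.49865765   99.04250734]
```

Call:
arm_command --motion '[{"offset": [0, -0.0006, 0.022], "spin": 0}, {"offset": [0, 0, 0.014], "spin": 0}, {"offset": [0, 0, 0.006], "spin": 0}, {"offset": [0, 0, 0], "spin": 0}, {"offset": [0, 0, 0], "spin": 0}]'

```text
time_s: 20.4
ee_pos: [510.3, -110.1, 56.4]
ee_rot: [-180.0, 0.1, 173.0]
force: [0.0, 0.6, -0.2]
gripper_width: 45.1
gripper_force: 0.0
```

Call:
arm_command --motion '[{"offset": [0, 0, 0], "spin": 0}, {"offset": [0, 0, 0], "spin": 0}, {"offset": [0, 0, 0], "spin": 0}, {"offset": [0, 0, 0], "spin": 0}]' --jaw 0.008

```text
time_s: 20.9
ee_pos: [509.9, -110.0, 56.0]
ee_rot: [180.0, 0.0, 173.0]
force: [-0.4, 0.2, 0.9]
gripper_width: 15.9
gripper_force: 12.0
```

Call:
arm_command --motion '[{"offset": [0, 0, -0.015], "spin": 0}, {"offset": [0, 0, -0.04], "spin": 0}, {"offset": [0, 0, -0.05], "spin": 0}, {"offset": [0, 0, -0.02], "spin": 0}, {"offset": [0, 0, 0], "spin": 0}]'

```text
time_s: 21.52
ee_pos: [510.9, -110.3, 183.4]
ee_rot: [-180.0, 0.3, 173.0]
force: [-0.4, 0.4, -0.0]
gripper_width: 16.4
gripper_force: 12.0
```

Call:
arm_command --motion '[{"offset": [-0.0145, 0.045, 0], "spin": 0}, {"offset": [-0.0145, 0.045, 0], "spin": 0}, {"offset": [-0.0145, 0.045, 0], "spin": 0}, {"offset": [-0.0145, 0.045, 0], "spin": 0}, {"offset": [-0.0145, 0.045, 0], "spin": 0}]'

```text
time_s: 22.15
ee_pos: [609.1, 105.7, 179.4]
ee_rot: [-180.0, -0.1, 173.0]
force: [0.9, -0.0, -0.3]
gripper_width: 16.0
gripper_force: 12.0
```

Call:
arm_command --motion '[{"offset": [-0.0145, 0.045, 0], "spin": 0}, {"offset": [-0.0145, 0.045, 0], "spin": 0}, {"offset": [-0.0145, 0.046, 0], "spin": 0}, {"offset": [0, 0, 0.05], "spin": 0}, {"offset": [0, 0, 0.05], "spin": 0}]'

```text
time_s: 22.78
ee_pos: [668.6, 234.7, 78.4]
ee_rot: [-180.0, -0.1, 173.0]
force: [0.3, -0.9, -1.1]
gripper_width: 16.5
gripper_force: 12.0
```

Call:
arm_command --motion '[{"offset": [0, 0, 0.015], "spin": 0}, {"offset": [0, 0, 0], "spin": 0}, {"offset": [0, 0, 0], "spin": 0}]'

```text
time_s: 23.15
ee_pos: [670.6, 234.4, 68.2]
ee_rot: [179.9, 0.2, 172.9]
force: [1.1, -0.6, 0.2]
gripper_width: 16.3
gripper_force: 12.0
```

```bash
python3 look.py w8 dish_floor,last_knob_centre; python3 - <<'E'
from h import *
import pickle
o=pickle.load(open("w8.pkl","rb"))
for n in o:
    if n in("dish_floor","last_knob_centre"):
        for s,r in o[n]: print(n,s,atz(r,8 if n[0]=="d" else 16))
E
```

```text
23.15 [670.6 234.4  68.2] [179.9   0.2 172.9]
dish_floor [311.8 196.4] 0.89 [652.9 234.7   7.6]
last_knob_centre [315.  166.3] 0.6 [630.8 239.5  23.7]
dish_floor 0.89 [652.7821792  234.74938796   8.        ]
last_knob_centre 0.6 [632.31648873 239.32347782  16.        ]
```

View pics/w8.png

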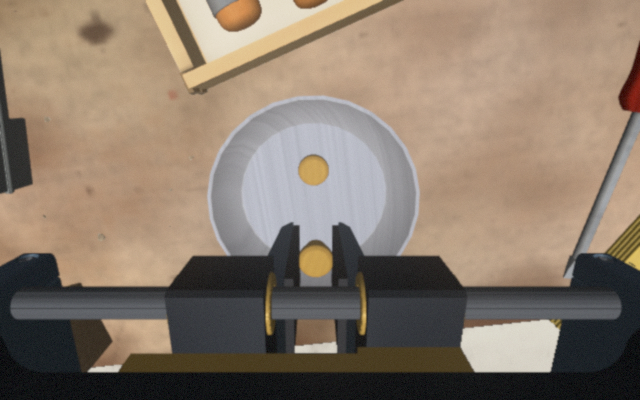

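Knob b is held at (316,258) and the first knob stands in the dish at (313,170), with room between them.

Call:
arm_command --motion '[{"offset": [0, 0, 0.018], "spin": 0}, {"offset": [0, 0, 0.014], "spin": 0}, {"offset": [0, 0, 0.004], "spin": 0}, {"offset": [0, 0, 0], "spin": 0}, {"offset": [0, 0, 0], "spin": 0}]'

```text
time_s: 23.92
ee_pos: [669.1, 234.1, 29.5]
ee_rot: [-180.0, -0.0, 173.0]
force: [-0.1, -0.0, -1.0]
gripper_width: 16.6
gripper_force: 12.0
```

Call:
arm_command --motion '[{"offset": [0, 0, 0], "spin": 0}, {"offset": [0, 0, 0], "spin": 0}, {"offset": [0, 0, 0], "spin": 0}]' --jaw 0.032

```text
time_s: 24.3
ee_pos: [669.2, 234.1, 30.0]
ee_rot: [180.0, 0.0, 173.0]
force: [-0.4, 0.8, -0.3]
gripper_width: 31.9
gripper_force: 0.0
```

Call:
arm_command --motion '[{"offset": [0, 0, -0.02], "spin": 0}, {"offset": [0, 0, -0.05], "spin": 0}, {"offset": [0, 0, -0.05], "spin": 0}, {"offset": [0.05, 0, -0.02], "spin": 0}, {"offset": [0.05, 0, 0], "spin": 0}]'

```text
time_s: 24.92
ee_pos: [570.2, 246.8, 172.3]
ee_rot: [179.8, 0.3, 172.9]
force: [-0.4, 0.8, -0.4]
gripper_width: 31.6
gripper_force: 0.0
```

```bash
python3 - <<'E'
from h import *
im,_=env.grab_frame("side"); im2,_=env.grab_frame("wrist")
a=cv2.resize(im[170:330,200:440],(780,520)); cv2.imwrite("pics/end.png",a); cv2.imwrite("pics/endw.png",im2)
E
```

```text
(no output)
```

View pics/endw.png

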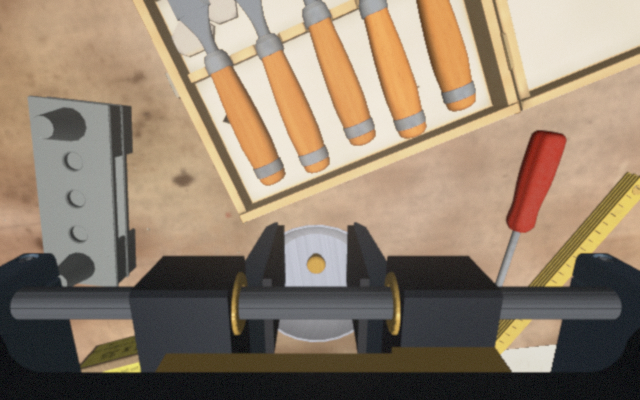

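The picture shows the first knob in the dish at (316,263), the second hidden behind the gripper, and the nested tray undisturbed on the left. I've used all ten views, so I'll check the rest by numbers from the fixed cameras.

```bash
python3 - <<'E'
from h import *
np.set_printoptions(precision=1,suppress=True)
ex={"dish1":(633.5,238,23),"dish2":(669.3,234.2,23),"a":(479,-106,47),"b":(510.8,-110,47),"c":(542.5,-114,47)}
for cam in("scene","side"):
    X,m=pose(cam); im,_=env.grab_frame(cam)
    mk=cv2.inRange(cv2.cvtColor(im,cv2.COLOR_BGR2HSV),(8,110,80),(35,255,255))
    n,L,st,c=cv2.connectedComponentsWithStats(mk)
    for k,p in ex.items():
        q=X[:3,:3].T@(np.array(p)-X[:3,3]); u=np.array([m["fx"]*q[0]/q[2]+m["cx"],m["fy"]*q[1]/q[2]+m["cy"]])
        w=[(c[i],st[i,4]) for i in range(1,n) if np.hypot(*(c[i]-u))<6 and st[i,4]>5]
        print(cam,k,u,w)
E
```

```text
scene dish1 [303.2 184.2] [(array([303.5, 185.5]), np.int32(31))]
scene dish2 [315.8 177.4] [(array([316.3, 178.1]), np.int32(28))]
scene a [372.5 322.3] [(array([372.9, 322.1]), np.int32(74))]
scene b [386.3 312.2] []
scene c [399.7 302.6] [(array([400. , 302.3]), np.int32(71))]
side dish1 [342.8 190.9] [(array([343., 192.]), np.int32(25))]
side dish2 [357.  191.3] [(array([357.6, 192.2]), np.int32(25))]
side a [276.9 281.5] [(array([277.4, 281.5]), np.int32(62))]
side b [293.4 282.3] []
side c [309.9 283.1] [(array([310.6, 282.9]), np.int32(61))]
```

Both fixed cameras find two knobs in the dish, knobs a and c in their pockets, and pocket b empty.

```bash
python3 -c "
from workcell import env
print(env.job_done())"
```

```text
the job is handed in; nothing more can be done
None
```

The job is done and handed in at about 25 s: the last knob and knob b are in the dish, the emptied tray is nested on the single empty tray, and knobs a and c are still in their pockets; I didn't touch the screwdriver or the carton.

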